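# Refit the glue roller and set the film knob

### The arm

A 6-joint arm with a two-finger parallel gripper is mounted at the origin on the work surface. World frame = base frame: x ahead of the robot, y to its left, z up, the work surface at z = 0. Lengths are in mm, angles in rad, forces in N, time in s.
With the tool pointing down it reaches from about 275 to 850 mm from the base axis. Payload 19 kg.
Tool frame: the origin (TCP) lies between the finger pads; the fingertips stand 19 mm ahead of it and the grasp point (between the pads) is the TCP (r.nose_length is the distance from the TCP to the fingertips, in mm); z points along the fingers, y is the line along which they close (so a half turn about z gives the same grasp; the last joint's range is limited). The gripper opens to 85 mm and grips with 20 to 120 N. Pads are 22 mm wide; open, the fingers measure 114 mm over their backs; the gripper's body (76 mm by 85 mm) begins 54 mm behind the grasp point. The pads swing forward as they close: fully open they stand 13 mm farther back than shut.
Start: joints at [-1.353, 0.15, 1.437, -0, 1.554, -0.134], TCP at [198.111, -539.763, 250.267] pointing down, gripper open.
Joint ranges: [-2.8, 2.8], [-0.68, 2.1], [0.12, 2.68], [-1.39, 4.53], [0.16, 2.79], [-2.81, 2.81]. Speed limits (rad/s): [1.89, 1.89, 2.22, 3.01, 3.01, 3.01].

### API

Orientations are given as a 3x3 rotation matrix whose columns are the frame's x, y, z axes.
In Python, from cell import r gives the robot as it stands. The module is installed in compiled form; this text tells all that it offers.
- The arm moves only by the shell command python3 -m inch 'ROWS'. ROWS is a JSON object of lists of equal length, an entry for each row: "fingers": the opening, from 0 (shut) to 1 (fully open); "delta_pos": the shift along the tool's x, y, z in m, a list of three; "twist": the turn, a rotation vector about the tool's x, y, z in rad, a list of three. In form: {"fingers": [fingers, ...], "delta_pos": [[dx, dy, dz], ...], "twist": [[rx, ry, rz], ...]}. A call has 1 to 8 rows; each row is the pose to reach, as a shift and turn from the pose commanded when the call began, along the tool's axes at that moment; what a row does not reach only later rows make up. A row lasts 1/10 s, in which the tool goes at most 50 mm and 8.59 degrees, less where a joint would pass 70% of its speed; a pose out of reach is approached as far as the arm can. A call with a gripper value outside its range is refused whole. The fingers move at their own pace and stop on an object; the grip force is fixed at half the most. Time passes only in rows, so rows that repeat a pose let the fingers close. It gives the time, the measured TCP pose, the force, the opening and the grip force at its end, in the units of the state.
- r.get_state(): the state, without advancing time (a new reading comes with each control period).
- r.read_camera(name): name is "side" or "top" or "wrist"; returns (picture, depth): 480x640x3 uint8, red, green, blue; 480x640 float32, mm along the optical axis (not along the pixel's ray), 0 where there is no reading.
- r.camera_info(name): a dict with "K" (3x3 intrinsics, pixels), "position" and "rotation" of the camera in the world; the wrist camera has in their place "tool_from_camera" (4x4, takes a point from camera to tool coordinates, whose origin is the TCP and whose axes are the flange's). Camera axes: x right, y down, z forward; pixel columns grow to the right and rows downward; lengths in mm; the calibration is good to about 2 mm. A picture is of the moment at which its call begins: read the wrist's pose just before it. camera_info takes no time and is no camera call.
- r.job_done(): hands the job in; it is judged then, once.
Trained networks look in the newest picture that a camera, given by its name, has taken for a name from the list of things; names that differ only in an ending like _2 or _b are one class to them, and where a whole thing is asked for, a point or a joint stands for the part that bears it (a point fixed in the world has none). Each returns a list of dicts, best first, with "score" (0 to 1); they miss things now and then, are a little off and sometimes report something else, mostly with a low value. They report only what shows in the picture. A call takes as long as a camera call. They do not tell look-alikes from the thing itself.
- r.spot_in(camera, query): "point" ([x, y, z] in mm, in world coordinates, good to about 4 mm: the middle of the surface that is visible of it).
- r.masks_of(camera, query): "region" (480x640 bool, what is visible of it).
The state is a dict: "time_s": time; "q": joint angles; "joint_vel": joint speeds; "joint_efforts": joint torques, N m; "tcp_pos": TCP position; "tool_rot": TCP orientation; "ft_force": force on the tool from outside, world axes, zero at the start; "ft_torque": the same for the moment, N m; "finger_gap": opening from 0.0 (shut) to 1.0 (fully open); "finger_force": force on a finger pad.
Only numpy, scipy, OpenCV 4.12 (cv2) and the standard library are available. Lean on these libraries where they do the work, as an engineer would, in place of code of your own. Each camera call takes 0.05 s, during which the arm holds its last target. There are 200 camera calls.

### The job

The cementing machine has been washed out: take its roller, which stands upright on the bench, and lay it on its side in the machine's two open saddles, lowering it in and letting go only when both ends are down, so that it never drops or topples. Then set the glue film by feel against the seated roller: turn the film knob anticlockwise back to its zero stop, count three clicks clockwise from there, and finish still gripping the knob steady in that third stop, so that I can tighten its lock screw while you hold it. Leave everything else on the bench where it is.

Things in the scene. Friction and masses are not known exactly. Their poses are not given: they have to be found in the camera images.
- machine: Bench cementing machine (glue roller machine), fixed where it stands: grey base 150 x 285 mm, empty steel trough between two aluminium end plates (8 mm thick, inner faces 53 mm either side of the middle), housing with the film knob at its +y end (begins 75 mm from the middle, 72 mm high). Origin: underside, below the middle of the saddles; y along the line of the saddles towards the housing, z up.
- saddle_mid (a point): Midway between the two open saddles, 85 mm above the bench: here the roller's centre rests. y: line through both saddles, towards the film knob; z up. Each saddle is a slot in an end plate, 26 mm wide, flared to 42 mm at the mouth, its flat floor 11 mm below this point, its lips 8 mm above. Between the plates fingers have room down to 26 mm below this point, 50 mm to either side.
- roller: The machine's loose glue roller, ridged steel, about 0.45 kg; stands upright on one end on the bench at the start. Working part 36 mm in diameter, 96 mm long, and at each end a plain trunnion 22 mm in diameter, 16 mm long; 128 mm overall. Ends alike: it may lie either way round. Origin: middle of the end it stands on; z along the roller.
- roller_mid (a point): Centre of the roller, 64 mm from either end; z runs along the roller's axis (up at the start).
- film_turn (a joint): Film knob's angle, rad: 0 at its zero stop, growing clockwise seen from above. A spring plunger in a scalloped wheel clicks every 18 degrees: stops at 0, 0.314, 0.628, 0.942 ... 1.885; a hard end lies just behind 0. 0.2 N m takes it out of a stop, past half way it drops into the next, and it stays in a stop when left. Starts in one of the stops 1 to 4 after zero.
- film_knob: The film knob; its grip is an upright black bar 42 mm long, 13 mm thick, 30 mm tall, with a pointed nose and a white line, turning about a vertical axis. Origin: on that axis at the bar's underside, 89 mm above the bench, 131 mm from point saddle_mid along its y; x along the bar to the nose, z up. Below it a hub 44 mm and a toothed wheel 65 mm across; nothing within 60 mm stands higher than its underside.
- polish_tin: Bystander, to be left alone: round metal polish tin, 91 mm across, 46 mm high.
- bowl: Bystander, to be left alone: white ceramic bowl, 120 mm across, 45 mm high.
- hammer: Bystander, to be left alone: hammer lying flat, 260 mm long, wooden handle, 26 mm high.
- awl: Bystander, to be left alone: awl with a wooden handle, 150 mm long, 26 mm high, lying flat.
- brush: Bystander, to be left alone: wooden shoe brush, 150 x 55 mm, 46 mm high.
- dye_bottle: Bystander, to be left alone: white plastic bottle with a black cap, 48 mm across, 130 mm tall, standing.
- shoe: Bystander, to be left alone: black leather shoe, 300 mm long, 100 mm wide, 140 mm high, standing on its sole.
- last: Bystander, to be left alone: wooden shoe last, 255 mm long, 84 mm wide, 93 mm high, standing on its sole.
Mind the look-alikes: they are no part of the job. Leave any red or yellow look-alike of the roller alone.

How it is judged (in metres and radians):
On the way, in this order (a step that is already met when the one before it is completed fails the run):
1. the roller lies in both saddles, fully down, and has been let go (x of roller_mid in the frame of saddle_mid between -0.006 and 0.006 m and y of roller_mid in the frame of saddle_mid between -0.009 and 0.009 m and z of roller_mid in the frame of saddle_mid between -0.004 and 0.004 m and angle between the z axis of roller_mid and the y axis of saddle_mid, either way round below 0.06 rad and contact force between the fingers and roller below 0.1 N), for 0.3 s.
2. the film knob has been turned back to its zero stop (value of joint film_turn below 0.08 rad), for 0.1 s.
At the end, for the whole second after the job is handed in: Roller at rest in both saddles, let go (centre within 4 mm of seated height, 6 mm across, 9 mm along, axis within 0.06 rad); film knob still, in its third stop after zero (within 0.08 rad, a quarter click), the fingers gripping its bar with more than 2 N (all of step 1 and linear speed of roller below 0.03 m/s and value of joint film_turn between 0.8625 and 1.0225 rad and velocity of joint film_turn between -0.1 and 0.1 rad/s and contact force between the fingers and film_knob above 2 N); the arm keeps its last pose, push and grip.
It fails at once if the roller lies on the bench (height (world z) of roller_mid below 0.04 m).
It fails at once if the roller is dropped or toppled (moves faster than 0.6 m/s with no finger on it) (linear speed of roller above 0.6 m/s and contact force between the fingers and roller below 0.5 N).
It fails at once if a bystander is moved more than 20 mm (distance of any of polish_tin, bowl, hammer, awl, brush, dye_bottle, shoe, last from where it was at the start of the episode above 0.02 m).
It also fails if it takes over 53 s, if anything falls off the work surface, if the arm or the gripper's body presses on something with over 40 N, if the wrist force passes 120 N, or if a joint passes its speed limit or range.

## Working session

There is one attempt and no reset: what is moved stays moved. The work goes in short steps, Python scripts to look and compute and a shell command to move; the robot and the scene stay as the last step left them, time stands still between calls to the robot, and variables do not carry over. Pictures are saved under pics/ and viewed, at most 10 in all, crops included, and the job is handed in when it is done.

```bash
mkdir -p pics; cat > h.py <<'E'
import numpy as np, cv2
from cell import r
def pts(cam,depth,st=None):
    c=r.camera_info(cam);K=np.array(c["K"])
    v,u=np.mgrid[0:480,0:640]
    P=np.stack([(u-K[0,2])/K[0,0]*depth,(v-K[1,2])/K[1,1]*depth,depth],-1)
    if cam=="wrist":
        T=np.array(c["tool_from_camera"]);P=P@T[:3,:3].T+T[:3,3]
        R=np.array(st["tool_rot"]);t=np.array(st["tcp_pos"])
    else: R=np.array(c["rotation"]);t=np.array(c["position"])
    return P@R.T+t
def look(cam,name):
    st=r.get_state();im,d=r.read_camera(cam)
    cv2.imwrite(f"pics/{name}.png",im[:,:,::-1]);W=pts(cam,d,st);W[d==0]=np.nan
    np.savez(f"{name}.npz",im=im,W=W)
    return im,d,W
E
python3 - <<'E'
from h import *
np.set_printoptions(precision=1,suppress=True)
for cam in("top","side"):
    im,d,W=look(cam,cam+"0")
    for q in("machine","roller","film_knob","dye_bottle","shoe","last"):
        m=r.masks_of(cam,q)
        for o in m[:4]:
            g=o["region"]; v,u=np.nonzero(g);p=W[g]
            print(cam,q,round(o["score"],2),"px",u.mean().round(),v.mean().round(),np.nanmedian(p,0),"zmax",np.nanpercentile(p[:,2],98),im[g].mean(0))
print(r.get_state()["tool_rot"])
E
```

```text
top machine 0.6 px 289.0 226.0 [538.3  64.3  49.9] zmax 102.89699480986017 [120.2 121.9 120.9]
top roller 0.97 px 467.0 248.0 [ 483.  -335.7  108.4] zmax 130.35218826074612 [112.7 110.5 110.7]
top roller 0.93 px 490.0 278.0 [ 418.2 -385.2  105.8] zmax 130.94781734688036 [135.2  31.3  24.8]
top roller 0.54 px 454.0 287.0 [ 395.2 -304.2  111.2] zmax 131.28602294937417 [161.5 142.3  11.4]
top film_knob 0.89 px 256.0 209.0 [562.2 138.5  86.2] zmax 121.21017396662452 [96.  95.9 97.5]
top dye_bottle 0.96 px 485.0 178.0 [ 652.7 -390.    81.7] zmax 132.68291652130452 [98.1 92.8 89.1]
top shoe 0.75 px 102.0 267.0 [423.1 476.4  90.3] zmax 138.97991621728244 [38.  29.2 20.4]
top last 0.79 px 159.0 170.0 [666.9 381.6  55.3] zmax 92.26774763267075 [166.9 141.2 100. ]
side machine 0.84 px 337.0 254.0 [544.8  49.   50.6] zmax 95.34817055422971 [143.6 141.8 138.5]
side machine 0.51 px 268.0 283.0 [364.6 -31.9  22.2] zmax 27.7432368759975 [134.7  95.5  69.1]
side roller 0.84 px 308.0 397.0 [ 423.3 -407.9   84.8] zmax 129.6658085036779 [167.4  53.4  41.2]
side roller 0.67 px 292.0 364.0 [ 399.2 -325.9
[... 382 characters left out ...]
364.5 -32.7  21.9] zmax 27.587022826077195 [134.1  95.   68.7]
side dye_bottle 0.84 px 427.0 392.0 [ 657.9 -412.9   75.2] zmax 131.61537343226632 [145.1 134.4 128.3]
side dye_bottle 0.43 px 325.0 454.0 [ 446.1 -508.3   44.7] zmax 49.320598489723935 [151.8  98.8  61.8]
side dye_bottle 0.38 px 338.0 373.0 [ 488.4 -358.5   86.1] zmax 129.6291199108553 [141.5 133.9 131.9]
side shoe 0.82 px 279.0 154.0 [419.5 467.8  73.6] zmax 134.6886635843158 [65.  49.9 36.1]
side shoe 0.69 px 269.0 282.0 [365.8 -29.8  21. ] zmax 27.3875248429536 [133.   94.9  69. ]
side last 0.95 px 367.0 181.0 [672.5 314.4  53.2] zmax 92.36570552958916 [189.  153.2 108. ]
[[ 0.9  0.3 -0. ]
 [ 0.3 -0.9  0. ]
 [ 0.  -0.  -1. ]]
```

```bash
python3 - <<'E'
from h import *
np.set_printoptions(precision=1,suppress=True)
a=np.load("top0.npz");im=a["im"];W=a["W"]
b=np.load("side0.npz")["im"]
c1=cv2.resize(im[150:320,220:520],(800,453)); 
cv2.imwrite("pics/top_crop.png",c1[:,:,::-1])
# roller tops
for x,y in((483,-336),(418,-385),(395,-304)):
    m=(abs(W[...,2]-128)<5)&(np.hypot(W[...,0]-x,W[...,1]-y)<35)
    print("top disc",m.sum(),np.nanmean(W[m],0))
b=np.load("side0.npz");V=b["W"]
for x,y in((483,-336),(418,-385),(395,-304)):
    m=(abs(V[...,2]-128)<3)&(np.hypot(V[...,0]-x,V[...,1]-y)<35)
    print("side disc",m.sum(),np.nanmean(V[m],0))
for n,Q in(("top",W),("side",V)):
    m=(abs(Q[...,2]-119)<4)&(np.hypot(Q[...,0]-562,Q[...,1]-140)<60)
    p=Q[m][:,:2];c=p.mean(0);u,s,vt=np.linalg.svd(p-c);print(n,"knob bar",m.sum(),c,vt[0],np.ptp((p-c)@vt.T,0))
    # plates top z~93 and saddle
    m=(abs(Q[...,2]-93)<4)&(np.hypot(Q[...,0]-535,Q[...,1]-20)<130)
    p=Q[m];print(len(p), p[:,:2].min(0),p[:,:2].max(0))
    # housing top 72
    m=(abs(Q[...,2]-72)<3)&(np.hypot(Q[...,0]-560,Q[...,1]-130)<130)
    p=Q[m][:,:2].astype(np.float32);print("housing",len(p),cv2.minAreaRect(p))
E
```

```text
top disc 87 [ 487.7 -343.8  127.6]
top disc 83 [ 421.6 -393.4  128.3]
top disc 82 [ 397.2 -311.6  127.8]
side disc 76 [ 490.4 -346.7  127.9]
side disc 84 [ 424.2 -397.3  127.9]
side disc 76 [ 400.5 -315.1  127.7]
top knob bar 107 [567.6 138.9] [-0. -1.] [45.5 13.8]
166 [481.9 -53.1] [607.8 149.3]
housing 1145 ((563.4772338867188, 127.90496826171875), (130.3292236328125, 119.92400360107422), 73.88726806640625)
side knob bar 47 [569.9 136.2] [-0. -1.] [46.8 12.9]
147 [485.  -56.1] [589.4 143. ]
housing 569 ((566.9061279296875, 123.58238983154297), (134.37985229492188, 118.81748962402344), 75.04756164550781)
```

View pics/top0.png

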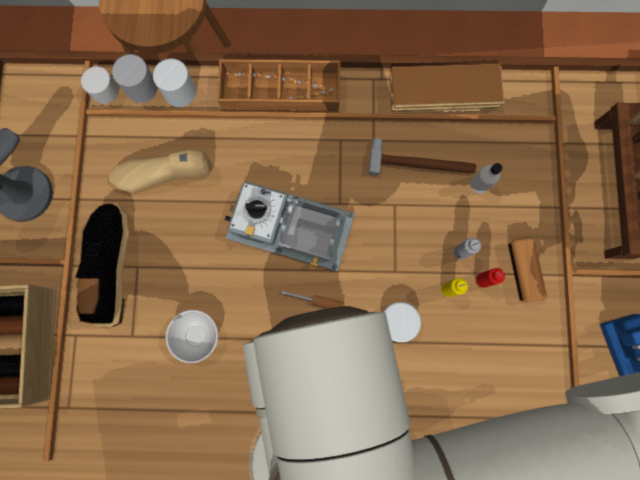

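View pics/top_crop.png

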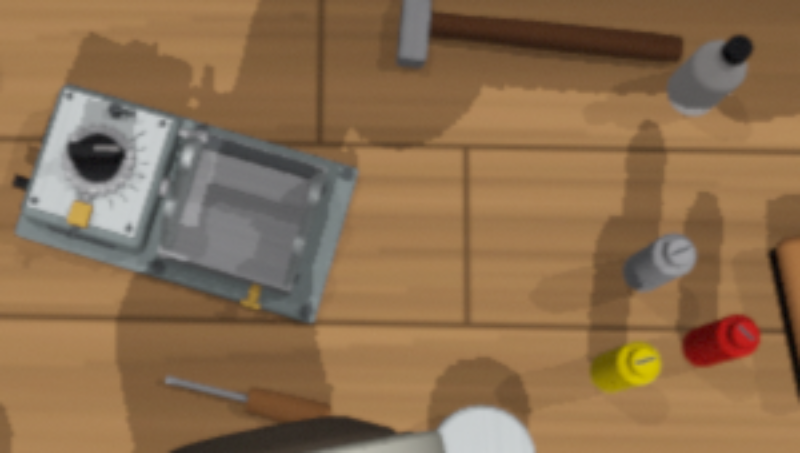

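Roller candidates in top0: grey (467,248), red (490,278) and yellow (454,287). In the crop only the grey one is bare steel, so it is the roller. The red and yellow ones are look-alikes. The machine is at about (290,226), its knob at (256,209) with the nose pointing right. I'll look at it with the wrist camera first.

```bash
cat >> h.py <<'E'
from scipy.spatial.transform import Rotation as Ro
def toolR(d,tilt):
    "tool pointing along horizontal d, tilt rad below horizontal; tool x = world-up-ish side"
    d=np.array([d[0],d[1],0.]);d/=np.linalg.norm(d);z=d*np.cos(tilt)-np.array([0,0,np.sin(tilt)])
    x=d*np.sin(tilt)+np.array([0,0,np.cos(tilt)])
    return np.column_stack([x,np.cross(z,x),z])
def go(p,R=None,p0=None,R0=None):
    s=r.get_state();R0=np.array(s["tool_rot"]) if R0 is None else R0;p0=np.array(s["tcp_pos"]) if p0 is None else p0
    R=R0 if R is None else R
    w=Ro.from_matrix(R0.T@R).as_rotvec()
    print("delta",(R0.T@(np.array(p)-p0)/1000).round(4).tolist(),"twist",w.round(4).tolist(),"rows>=",np.linalg.norm(np.array(p)-p0)/50,np.degrees(np.linalg.norm(w))/8.59)
E
python3 - <<'E'
from h import *
print(np.round(r.camera_info("wrist")["tool_from_camera"],2),r.nose_length)
s=r.get_state();print(s["tool_rot"],s["time_s"])
go([490,10,330])
E
```

```text
[[  -0.     -0.95   -0.32   83.36]
 [   1.      0.     -0.      0.44]
 [   0.     -0.32    0.95 -122.97]
 [   0.      0.      0.      1.  ]] 19.0
[[ 9.38750260e-01  3.44598244e-01 -2.61807984e-05]
 [ 3.44598244e-01 -9.38750253e-01  1.11675729e-04]
 [ 1.39060290e-05 -1.13857477e-04 -9.99999993e-01]] 0.7
delta [0.4634, -0.4155, -0.0797] twist [0.0, 0.0, 0.0] rows>= 12.550350788513493 0.0
```

```bash
python3 -m inch '{"fingers":[1,1,1,1,1,1,1,1],"delta_pos":[[0.46,-0.415,-0.08],[0.46,-0.415,-0.08],[0.46,-0.415,-0.08],[0.46,-0.415,-0.08],[0.46,-0.415,-0.08],[0.46,-0.415,-0.08],[0.46,-0.415,-0.08],[0.46,-0.415,-0.08]],"twist":[[0,0,0],[0,0,0],[0,0,0],[0,0,0],[0,0,0],[0,0,0],[0,0,0],[0,0,0]]}'; python3 -c "
from h import *
go([490,10,330])"
```

```text
time_s: 1.5
tcp_pos: [383.4, -186.9, 302.1]
tool_rot: [[0.939, 0.344, 0.001], [0.344, -0.939, -0.0], [0.001, 0.001, -1.0]]
ft_force: [1.3, -1.0, 0.4]
finger_gap: 1.003
finger_force: 0.0
delta [0.1679, -0.1481, -0.0279] twist [0.0, 0.0, 0.0] rows>= 4.512334965439172 0.0
```

```bash
python3 -m inch '{"fingers":[1,1,1,1,1,1,1,1],"delta_pos":[[0.15,-0.14,-0.03],[0.15,-0.14,-0.03],[0.15,-0.14,-0.03],[0.15,-0.14,-0.03],[0.15,-0.14,-0.03],[0.15,-0.14,-0.03],[0.15,-0.14,-0.03],[0.15,-0.14,-0.03]],"twist":[[0,0,0],[0,0,0],[0,0,0],[0,0,0],[0,0,0],[0,0,0],[0,0,0],[0,0,0]]}'; python3 - <<'E'
from h import *
np.set_printoptions(precision=2,suppress=True)
im,d,W=look("wrist","w1")
m=(W[...,2]>114)&(W[...,2]<124)&(np.hypot(W[...,0]-567,W[...,1]-138)<40)
p=W[m][:,:2];c=p.mean(0);vt=np.linalg.svd(p-c)[2];print("knob",m.sum(),c,vt[0],np.ptp((p-c)@vt.T,0),cv2.minAreaRect(p.astype(np.float32)),np.median(W[m][:,2]))
m=(abs(W[...,2]-72)<3)&(np.hypot(W[...,0]-560,W[...,1]-130)<130)
print("housing",m.sum(),cv2.minAreaRect(W[m][:,:2].astype(np.float32)))
m=(abs(W[...,2]-92)<4)&(np.hypot(W[...,0]-533,W[...,1]-12)<80)
p=W[m][:,:2];ym=np.array([.27,.963]);xm=np.array([.963,-.27]);q=(p-[533,12])@np.column_stack([xm,ym])
print("lips",m.sum())
for s in(-1,1):
    k=q[q[:,1]*s>30]
    if len(k): print(s,len(k),np.median(k,0),np.histogram(k[:,0],np.arange(-60,61,6)),np.percentile(k[:,1],[2,50,98]))
E
```

```text
time_s: 2.3
tcp_pos: [475.2, -6.9, 331.4]
tool_rot: [[0.939, 0.343, -0.0], [0.343, -0.939, -0.0], [-0.0, 0.0, -1.0]]
ft_force: [-0.7, 0.7, 0.0]
finger_gap: 0.996
finger_force: 0.0
knob 998 [571.42 138.2 ] [-0. -1.] [47.64 13.04] ((571.495849609375, 137.09364318847656), (47.63798522949219, 13.0363187789917), 89.78018188476562) 118.1804630561094
housing 7312 ((565.8646240234375, 125.67107391357422), (127.24205017089844, 115.07313537597656), 74.15767669677734)
lips 742
-1 345 [ 21.39 -54.86] (array([ 0,  0,  0,  0, 24, 55, 54, 30,  0,  0,  0,  0,  0, 34, 61, 64, 23,
        0,  0,  0]), array([-60, -54, -48, -42, -36, -30, -24, -18, -12,  -6,   0,   6,  12,
        18,  24,  30,  36,  42,  48,  54,  60])) [-59.05 -54.86 -51.03]
1 397 [21.3  58.57] (array([ 0,  0,  0,  0, 22, 62, 64, 39,  0,  0,  0,  0,  0, 42, 70, 72, 26,
        0,  0,  0]), array([-60, -54, -48, -42, -36, -30, -24, -18, -12,  -6,   0,   6,  12,
        18,  24,  30,  36,  42,  48,  54,  60])) [54.78 58.57 62.64]
```

View pics/w1.png

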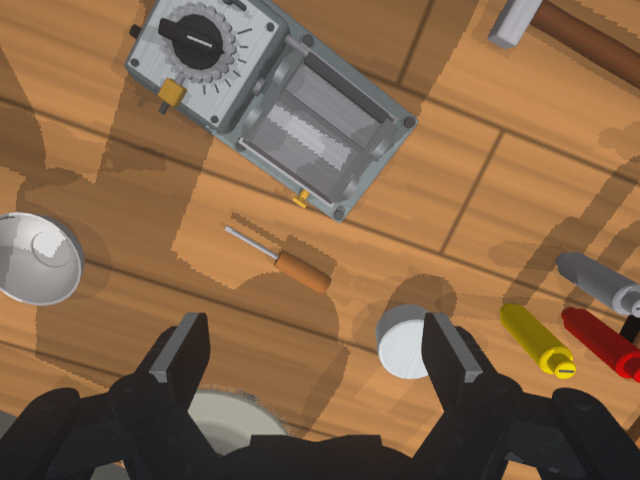

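The view shows the machine at the upper centre with its knob bar at (195,42), the saddles at (265,95) and (370,165), and the trough empty. Now for the exact saddle pose and the roller grasp moves.

```bash
python3 - <<'E'
from h import *
np.set_printoptions(precision=2,suppress=True)
W=np.load("w1.npz")["W"]
m=(abs(W[...,2]-92)<4)&(np.hypot(W[...,0]-533,W[...,1]-12)<80)
p=W[m][:,:2];ym=np.array([.27,.963]);xm=np.array([.963,-.27]);M=np.column_stack([xm,ym]);q=(p-[533,12])@M
C=[]
for s in(-1,1):
  for t in(-1,1):
    k=q[(q[:,1]*s>30)&((q[:,0]-2)*t>0)];C.append((k.max(0)+k.min(0))/2);print(s,t,k.min(0),k.max(0))
C=np.array(C);c=C.mean(0);v=(C[2:]-C[:2]).mean(0)
print("saddle",[533,12]+M@c,"y dir",M@v/np.linalg.norm(v),np.degrees(np.arctan2(*(M@v))))
yv=M@v/np.linalg.norm(v);print("knob pred",[533,12]+M@c+131*yv, "median lip z",np.median(W[m][:,2]))
m=(abs(W[...,2]-120)<12)&(np.hypot(W[...,0]-489,W[...,1]+345)<40);print("roller",m.sum(),W[m].mean(0) if m.any() else 0)
R=toolR([0,-1],np.radians(30))
g=np.array([489,-345,80.])
go(g-R[:,2]*110+[0,0,60],R)
E
```

```text
-1 -1 [-33.27 -59.19] [-14.52 -50.97]
-1 1 [ 20.23 -59.44] [ 38.4  -50.91]
1 -1 [-32.86  54.73] [-14.49  63.04]
1 1 [19.89 54.62] [38.48 62.78]
saddle [536.13  13.03] y dir [0.27 0.96] 15.685896555895283
knob pred [571.55 139.16] median lip z 91.94448721231883
roller 752 [ 491.46 -337.08  115.42]
delta [-0.0703, 0.2328, 0.1365] twist [-0.9922, 0.6943, 1.7188] rows>= 5.577435180802761 14.024470093976971
```

```bash
python3 -m inch '{"fingers":[0.75,0.75,0.75,0.75,0.75,0.75,0.75,0.75],"delta_pos":[[-0.01,0.03,0],[-0.02,0.06,0],[-0.03,0.09,0],[-0.03,0.11,0],[-0.03,0.12,0],[-0.03,0.12,0],[-0.03,0.12,0],[-0.03,0.12,0]],"twist":[[-0.992,0.694,1.719],[-0.992,0.694,1.719],[-0.992,0.694,1.719],[-0.992,0.694,1.719],[-0.992,0.694,1.719],[-0.992,0.694,1.719],[-0.992,0.694,1.719],[-0.992,0.694,1.719]]}'; python3 - <<'E'
from h import *
print(np.round(r.get_state()["q"],2))
R=toolR([0,-1],np.radians(30))
g=np.array([489,-345,80.])
go(g-R[:,2]*110+[0,0,60],R)
E
```

```text
time_s: 3.15
tcp_pos: [488.0, -129.9, 332.1]
tool_rot: [[0.698, -0.663, 0.269], [-0.451, -0.699, -0.555], [0.556, 0.266, -0.787]]
ft_force: [-0.1, -1.0, -0.3]
finger_gap: 0.753
finger_force: 0.0
[-0.09 -0.21  1.75 -0.58  1.27  2.23]
delta [-0.0216, 0.0467, 0.1747] twist [-0.4258, 0.2965, 0.7344] rows>= 3.6415135970875605 5.997781004128456
```

```bash
python3 -m inch '{"fingers":[0.75,0.75,0.75,0.75,0.75,0.75,0.75],"delta_pos":[[-0.02,0.045,0.06],[-0.02,0.045,0.1],[-0.02,0.045,0.14],[-0.02,0.045,0.17],[-0.02,0.045,0.17],[-0.02,0.045,0.17],[-0.02,0.045,0.17]],"twist":[[-0.426,0.296,0.734],[-0.426,0.296,0.734],[-0.426,0.296,0.734],[-0.426,0.296,0.734],[-0.426,0.296,0.734],[-0.426,0.296,0.734],[-0.426,0.296,0.734]]}'; python3 - <<'E'
from h import *
print(np.round(r.get_state()["q"],2))
im,d,W=look("wrist","w2")
for o in r.masks_of("wrist","roller")[:3]:
    p=W[o["region"]];print(o["score"],im[o["region"]].mean(0).round(),np.nanmedian(p,0).round(1),np.nanpercentile(p,[3,97],axis=0).round(1).tolist())
m=(W[...,2]>122)&(W[...,2]<134)&(np.hypot(W[...,0]-489,W[...,1]+345)<30);print("disc",m.sum(),W[m].mean(0),W[m].min(0),W[m].max(0))
R=toolR([0,-1],np.radians(30))
g=np.array([489,-345,80.])
go(g-R[:,2]*110+[0,0,60],R)
E
```

```text
time_s: 3.85
tcp_pos: [460.8, -307.8, 272.0]
tool_rot: [[0.218, -0.972, 0.089], [-0.64, -0.211, -0.739], [0.737, 0.104, -0.668]]
ft_force: [0.6, 0.2, 0.6]
finger_gap: 0.756
finger_force: 0.0
[-0.36 -0.09  1.85 -0.84  1.09  2.81]
0.96 [175. 150.  13.] [ 407.  -309.9  111.4] [[386.9, -328.5, 32.0], [418.5, -297.0, 128.4]]
0.79 [139. 136. 138.] [ 489.5 -338.2  111.4] [[475.4, -358.4, 32.3], [505.5, -328.5, 128.3]]
0.77 [157.  40.  25.] [ 428.1 -386.2  110. ] [[410.2, -405.7, 22.5], [441.9, -378.6, 128.0]]
disc 661 [ 491.24987041 -345.22918733  127.14690179] [ 480.52136517 -357.12419864  122.25848981] [ 502.33862233 -334.89618642  129.79644025]
delta [-0.0887, -0.0475, 0.0116] twist [-0.1133, 0.1983, 0.21] rows>= 2.025388666109343 2.069420420810288
```

View pics/w2.png

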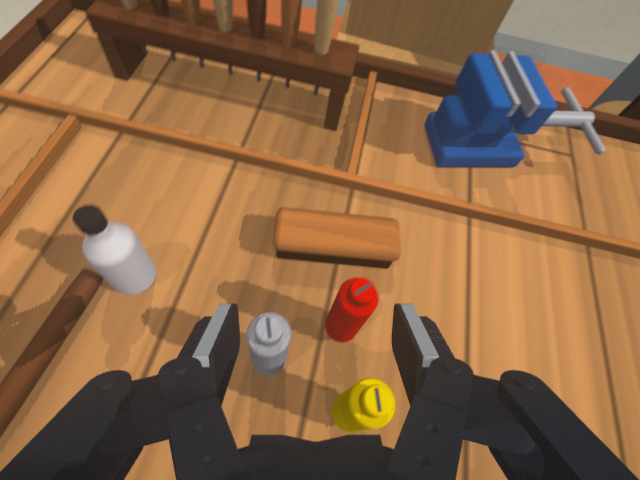

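The frame shows the grey roller at (268,340), red at (350,308) and yellow at (365,405). Joint 6 has reached its limit at 2.81, so I'll use the half-turned grasp.

```bash
cat >> h.py <<'E'
TH=np.radians(35);F=np.diag([-1,-1,1.])
Rg=toolR([0,-1],TH)@F; g=np.array([490.5,-345,80.])
ym=np.array([.2703,.9628,0]);sad=np.array([536.1,13.0,85.])
E
python3 -c "
from h import *
go(g-Rg[:,2]*110+[0,0,70],Rg)"
```

```text
delta [-0.0717, -0.046, 0.0035] twist [-0.1636, -0.1526, -2.9188] rows>= 1.7051990259888412 19.525520489617705
```

```bash
python3 -m inch '{"fingers":[0.75,0.75,0.75,0.75,0.75,0.75,0.75,0.75],"delta_pos":[[0,0,0],[0,0,0],[0,0,0],[-0.02,-0.01,0],[-0.04,-0.02,0],[-0.05,-0.03,0],[-0.06,-0.04,0],[-0.07,-0.045,0]],"twist":[[-0.163,-0.152,-2.919],[-0.163,-0.152,-2.919],[-0.163,-0.152,-2.919],[-0.163,-0.152,-2.919],[-0.163,-0.152,-2.919],[-0.163,-0.152,-2.919],[-0.163,-0.152,-2.919],[-0.163,-0.152,-2.919]]}'; python3 -c "
from h import *
go(g-Rg[:,2]*110+[0,0,70],Rg)"
```

```text
time_s: 4.75
tcp_pos: [490.2, -251.2, 213.8]
tool_rot: [[0.99, -0.141, 0.006], [-0.09, -0.66, -0.746], [0.109, 0.738, -0.666]]
ft_force: [-0.3, 0.6, -0.5]
finger_gap: 0.749
finger_force: 0.0
delta [0.0006, 0.0018, 0.0033] twist [-0.0969, -0.0923, -1.7108] rows>= 0.07553604556869957 11.445749161856122
```

```bash
python3 -m inch '{"fingers":[0.75,0.75,0.75,0.75,0.75,0.75,0.75,0.75],"delta_pos":[[0,0,0],[0,0,0],[0,0,0],[0,0,0],[0,0,0],[0,0,0],[0,0,0],[0,0,0]],"twist":[[-0.097,-0.092,-1.711],[-0.097,-0.092,-1.711],[-0.097,-0.092,-1.711],[-0.097,-0.092,-1.711],[-0.097,-0.092,-1.711],[-0.097,-0.092,-1.711],[-0.097,-0.092,-1.711],[-0.097,-0.092,-1.711]]}'; python3 -c "
from h import *
go(g-Rg[:,2]*110+[0,0,20],Rg)"
```

```text
time_s: 5.55
tcp_pos: [489.7, -251.7, 214.2]
tool_rot: [[0.492, 0.87, -0.021], [0.515, -0.311, -0.799], [-0.702, 0.383, -0.601]]
ft_force: [-0.5, 0.1, -0.6]
finger_gap: 0.753
finger_force: 0.0
delta [0.0346, -0.0179, 0.0332] twist [-0.0293, -0.0277, -0.5146] rows>= 1.0243325418901839 3.442623750182752
```

```bash
python3 -m inch '{"fingers":[0.75,0.75,0.75,0.75,0.75],"delta_pos":[[0.0346,-0.018,0.033],[0.0346,-0.018,0.033],[0.0346,-0.018,0.033],[0.0346,-0.018,0.033],[0.0346,-0.018,0.033]],"twist":[[-0.029,-0.028,-0.515],[-0.029,-0.028,-0.515],[-0.029,-0.028,-0.515],[-0.029,-0.028,-0.515],[-0.029,-0.028,-0.515]]}'; python3 -c "
from h import *
print(np.round(r.get_state()['q'],2))
go(g-Rg[:,2]*50,Rg)
go(g,Rg)"
```

```text
time_s: 6.05
tcp_pos: [490.5, -254.7, 163.1]
tool_rot: [[0.004, 1.0, -0.001], [0.574, -0.003, -0.819], [-0.819, 0.003, -0.574]]
ft_force: [-0.4, 0.4, 0.2]
finger_gap: 0.752
finger_force: 0.0
[-0.17  0.16  1.9  -1.07  1.17  0.33]
delta [0.0163, -0.0001, 0.0716] twist [-0.0008, -0.0001, -0.0044] rows>= 1.4694725098907029 0.029707591377515878
delta [0.0163, -0.0, 0.1216] twist [-0.0008, -0.0001, -0.0044] rows>= 2.4546118387013975 0.029707591377515878
```

```bash
python3 -m inch '{"fingers":[0.75,0.75,0.75,0.75,0.75,0.75],"delta_pos":[[0.0163,0,0.03],[0.0163,0,0.055],[0.0163,0,0.08],[0.0163,0,0.1],[0.0163,0,0.1216],[0.0163,0,0.1216]],"twist":[[0,0,0],[0,0,0],[0,0,0],[0,0,0],[0,0,0],[0,0,0]]}'; python3 -c "
from h import *
im,d,W=look('wrist','w3')"
```

```text
time_s: 6.65
tcp_pos: [489.6, -346.5, 78.7]
tool_rot: [[0.008, 1.0, -0.004], [0.574, -0.008, -0.819], [-0.819, 0.004, -0.574]]
ft_force: [-0.4, -0.1, -0.4]
finger_gap: 0.748
finger_force: 0.0
```

View pics/w3.png

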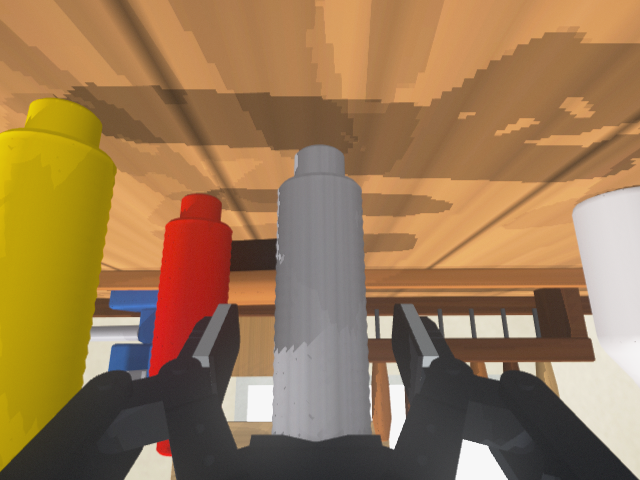

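The roller stands midway between the fingers at (320,300), bench end at the top of the picture, with red and yellow clear to the left. I'll close on it.

```bash
python3 -m inch '{"fingers":[0.6,0.5,0.45,0.4,0.35,0.3,0.3,0.3],"delta_pos":[[0,0,0],[0,0,0],[0,0,0],[0,0,0],[0,0,0],[0,0,0],[0,0,0],[0,0,0]],"twist":[[0,0,0],[0,0,0],[0,0,0],[0,0,0],[0,0,0],[0,0,0],[0,0,0],[0,0,0]]}'
python3 -c "
from h import *
go(g+[0,0,30]);go(g+[0,0,150])"
```

```text
time_s: 7.5
tcp_pos: [490.8, -345.6, 80.6]
tool_rot: [[0.007, 1.0, -0.001], [0.573, -0.005, -0.819], [-0.819, 0.005, -0.573]]
ft_force: [0.3, 2.5, 6.3]
finger_gap: 0.405
finger_force: 58.9
delta [-0.0237, -0.0002, -0.0174] twist [0.0, 0.0, 0.0] rows>= 0.5877127472293752 0.0
delta [-0.122, 0.0004, -0.0861] twist [0.0, 0.0, 0.0] rows>= 2.9875699058708505 0.0
```

```bash
python3 -m inch '{"fingers":[0,0,0,0,0,0,0],"delta_pos":[[-0.01,0,-0.007],[-0.03,0,-0.021],[-0.055,0,-0.039],[-0.08,0,-0.056],[-0.105,0,-0.073],[-0.122,0,-0.086],[-0.122,0,-0.086]],"twist":[[0,0,0],[0,0,0],[0,0,0],[0,0,0],[0,0,0],[0,0,0],[0,0,0]]}'
python3 - <<'E'
from h import *
s=r.get_state();p=np.array(s['tcp_pos'])
d=-ym
# after 90deg pitch: tool z = -up cos - d sin ; roller former-up -> d
up=np.array([0,0,1.])
z=-up*np.cos(TH)-d*np.sin(TH); x=-(d*np.cos(TH)-up*np.sin(TH))
Rp=np.column_stack([x,np.cross(z,x),z])
print(np.round(Rp,3).tolist(),np.linalg.det(Rp), s['q'])
gp=sad+d*16
go(gp+[0,0,130],Rp)
E
```

```text
time_s: 8.2
tcp_pos: [490.3, -345.2, 232.5]
tool_rot: [[0.01, 1.0, 0.0], [0.573, -0.005, -0.82], [-0.82, 0.008, -0.573]]
ft_force: [0.3, 0.4, -5.4]
finger_gap: 0.406
finger_force: 60.5
[[0.221, 0.963, 0.155], [0.789, -0.27, 0.552], [0.574, 0.0, -0.819]] 1.0000459299999997 [-0.34860417  0.09366375  1.80989284 -1.04230891  1.10173555  0.1027319 ]
delta [0.2111, 0.0395, -0.271] twist [0.0608, 1.5604, 0.2918] rows>= 6.915261684836171 10.596002038537888
```

```bash
python3 -m inch '{"fingers":[0,0,0,0,0,0,0,0],"delta_pos":[[0.02,0.004,-0.025],[0.04,0.008,-0.05],[0.06,0.012,-0.08],[0.08,0.016,-0.11],[0.1,0.02,-0.14],[0.12,0.025,-0.17],[0.14,0.03,-0.2],[0.16,0.03,-0.22]],"twist":[[0.061,1.56,0.292],[0.061,1.56,0.292],[0.061,1.56,0.292],[0.061,1.56,0.292],[0.061,1.56,0.292],[0.061,1.56,0.292],[0.061,1.56,0.292],[0.061,1.56,0.292]]}'
cat >> h.py <<'E'
d=-ym;up=np.array([0,0,1.])
z=-up*np.cos(TH)-d*np.sin(TH); x=-(d*np.cos(TH)-up*np.sin(TH))
Rp=np.column_stack([x,np.cross(z,x),z]);gp=sad+d*16
E
python3 -c "
from h import *
print(np.round(r.get_state()['q'],2))
go(gp+[0,0,130],Rp)"
```

```text
time_s: 9.0
tcp_pos: [521.7, -71.7, 224.5]
tool_rot: [[0.2, 0.976, 0.085], [0.952, -0.214, 0.219], [0.232, 0.037, -0.972]]
ft_force: [-1.1, -0.0, -7.2]
finger_gap: 0.402
finger_force: 61.2
[-0.42  0.04  1.63  0.24  1.49 -0.23]
delta [0.0657, -0.0054, 0.0253] twist [0.0105, 0.3757, 0.0682] rows>= 1.41251707502052 2.548214475654388
```

Now above the saddles; I'll check how the roller sits in the grip with the wrist depth.

```bash
python3 -m inch '{"fingers":[0,0,0,0,0],"delta_pos":[[0.03,-0.003,0.012],[0.0657,-0.0054,0.0253],[0.0657,-0.0054,0.0253],[0.0657,-0.0054,0.0253],[0.0657,-0.0054,0.0253]],"twist":[[0.01,0.376,0.068],[0.01,0.376,0.068],[0.01,0.376,0.068],[0.01,0.376,0.068],[0.01,0.376,0.068]]}'
python3 - <<'E'
from h import *
np.set_printoptions(precision=2,suppress=True)
im,d_,W=look('wrist','w4')
for cam in("side","top","wrist"):
    if cam!="wrist": im,d_,W=look(cam,cam+'4')
    q=(W-(sad+[0,0,130]))
    ax=q@ym;xx=q@np.array([.9628,-.2703,0]);zz=q[...,2]
    m=(abs(ax)<70)&(np.abs(xx)<24)&(abs(zz)<24)
    # roller pts outside fingers
    k=m&((ax>5)|(ax<-42))
    for lo in range(-70,70,10):
        t=k&(ax>=lo)&(ax<lo+10)
        if t.sum()>8: print(cam,lo,t.sum(),"x %.1f..%.1f ztop %.1f zmin %.1f"%(xx[t].min(),xx[t].max(),np.percentile(zz[t],98),zz[t].min()),"ax",ax[t].min().round(1),ax[t].max().round(1))
go(gp,Rp)
E
```

```text
time_s: 9.5
tcp_pos: [531.0, -4.9, 213.5]
tool_rot: [[0.223, 0.963, 0.153], [0.793, -0.271, 0.545], [0.567, -0.0, -0.824]]
ft_force: [-0.2, -0.1, -4.7]
finger_gap: 0.403
finger_force: 61.5
side -70 68 x -9.9..10.2 ztop 10.7 zmin -10.5 ax -68.6 -60.6
side -60 42 x -16.0..15.4 ztop 18.0 zmin -7.4 ax -59.6 -50.1
side -50 81 x -22.7..20.4 ztop 17.0 zmin -17.3 ax -49.9 -42.1
top 0 43 x -20.7..13.0 ztop 19.7 zmin 2.1 ax 5.3 9.8
top 10 85 x -20.8..12.8 ztop 18.5 zmin -3.3 ax 10.2 19.9
top 20 86 x -20.9..13.9 ztop 17.6 zmin -1.5 ax 20.1 30.0
top 30 87 x -21.1..13.4 ztop 19.2 zmin -1.0 ax 30.2 39.8
top 40 68 x -20.5..12.7 ztop 17.4 zmin -3.9 ax 40.1 50.0
top 50 49 x -14.0..6.6 ztop 11.0 zmin -1.2 ax 50.0 59.6
top 60 13 x -13.6..4.2 ztop 10.8 zmin -0.6 ax 60.0 62.6
wrist 0 43 x -20.7..13.0 ztop 19.7 zmin 2.1 ax 5.3 9.8
wrist 10 85 x -20.8..12.8 ztop 18.5 zmin -3.3 ax 10.2 19.9
wrist 20 86 x -20.9..13.9 ztop 17.6 zmin -1.5 ax 20.1 30.0
wrist 30 87 x -21.1..13.4 ztop 19.2 zmin -1.0 ax 30.2 39.8
wrist 40 68 x -20.5..12.7 ztop 17.4 zmin -3.9 ax 40.1 50.0
wrist 50 49 x -14.0..6.6 ztop 11.0 zmin -1.2 ax 50.0 59.6
wrist 60 13 x -13.6..4.2 ztop 10.8 zmin -0.6 ax 60.0 62.6
delta [-0.072, -0.0004, 0.1079] twist [0.0012, 0.0077, 0.002] rows>= 2.5941131855551 0.05376362651531273
```

View pics/w4.png

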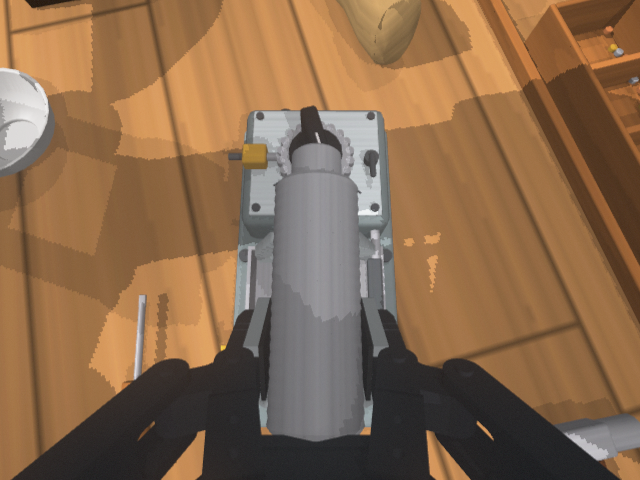

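```bash
python3 - <<'E'
from h import *
np.set_printoptions(precision=1,suppress=True)
W=np.load('w4.npz')['W'];q=W-sad
ax=q@ym;xx=q@np.array([.9628,-.2703,0]);zz=q[...,2]
for lo in range(0,70,8):
    t=(ax>=lo)&(ax<lo+8)&(abs(zz-130)<25)&(abs(xx)<19.5)
    if t.sum()>20: print(lo,"roller x",np.percentile(xx[t],[1,99]),"ztop",np.percentile(zz[t],98),ax[t].max())
for nm,a,b in(("lip+",53,61),):
    t=(abs(zz-7)<4)&(ax>a-4)&(ax<b+4)&(abs(xx)<45);print(nm,t.sum(),np.sort(xx[t])[::max(1,t.sum()//20)],np.percentile(ax[t],[2,98]))
t=(abs(zz+13)<3)&(ax>70)&(ax<215)&(abs(xx)<90);print("housing x",np.percentile(xx[t],[1,99]),"ax",np.percentile(ax[t],[1,99]))
E
```

```text
0 roller x [-16.7  17. ] ztop 145.25268577812653 7.99935863342015
8 roller x [-16.7  17. ] ztop 145.19031672638715 15.99997740272256
16 roller x [-16.6  17.1] ztop 145.04425506053082 23.995595976845383
24 roller x [-16.5  17.1] ztop 144.97048822133624 31.99236100694283
32 roller x [-16.6  17.2] ztop 144.84398326434834 39.99218547440869
40 roller x [-16.5  17. ] ztop 144.76686357251148 46.241469549493125
48 roller x [-10.1  10.6] ztop 138.06345947108372 55.998905893805116
56 roller x [-10.2  10.7] ztop 137.90001072472165 61.844672347063735
lip+ 100 [-35.8 -35.2 -34.9 -34.7 -34.  -33.9 -33.3 -33.2 -32.6 -32.3 -32.3 -31.7
  32.7  32.8  33.4  33.5  34.2  34.4  35.2  35.4] [52.8 60.7]
housing x [-54.3  54.2] ax [ 82.5 179.2]
```

```bash
python3 -m inch '{"fingers":[0,0,0,0,0,0,0,0],"delta_pos":[[-0.012,0,0.018],[-0.026,0,0.038],[-0.04,0,0.06],[-0.053,0,0.08],[-0.06,0,0.09],[-0.066,0,0.0995],[-0.066,0,0.0995],[-0.066,0,0.0995]],"twist":[[0,0.008,0],[0,0.008,0],[0,0.008,0],[0,0.008,0],[0,0.008,0],[0,0.008,0],[0,0.008,0],[0,0.008,0]]}'
python3 -c "
from h import *
go(gp+[0,0,10],Rp);go(gp+[0,0,3],Rp);go(gp,Rp);go(gp-[0,0,2],Rp)"
```

```text
time_s: 10.45
tcp_pos: [532.5, -2.1, 95.8]
tool_rot: [[0.219, 0.963, 0.157], [0.788, -0.27, 0.554], [0.575, 0.002, -0.818]]
ft_force: [-0.7, -0.1, -4.2]
finger_gap: 0.401
finger_force: 61.5
delta [-0.0008, -0.0006, 0.0004] twist [0.0015, -0.0022, 0.0019] rows>= 0.02251393483675652 0.021852064196673727
delta [-0.0049, -0.0006, 0.0062] twist [0.0015, -0.0022, 0.0019] rows>= 0.15748467047033393 0.021852064196673727
delta [-0.0066, -0.0006, 0.0086] twist [0.0015, -0.0022, 0.0019] rows>= 0.2172863754015475 0.021852064196673727
delta [-0.0078, -0.0006, 0.0102] twist [0.0015, -0.0022, 0.0019] rows>= 0.25720549618894994 0.021852064196673727
```

```bash
python3 -m inch '{"fingers":[0,0,0,0,0,0],"delta_pos":[[-0.001,0,0.0015],[-0.002,0,0.003],[-0.003,0,0.0045],[-0.004,0,0.006],[-0.0045,0,0.0065],[-0.0045,0,0.0065]],"twist":[[0,0,0],[0,0,0],[0,0,0],[0,0,0],[0,0,0],[0,0,0]]}'
```

```text
time_s: 11.05
tcp_pos: [532.1, -2.0, 87.1]
tool_rot: [[0.22, 0.963, 0.156], [0.788, -0.27, 0.554], [0.576, 0.001, -0.818]]
ft_force: [-0.9, 0.6, -4.9]
finger_gap: 0.404
finger_force: 61.5
```

```bash
python3 -m inch '{"fingers":[0,0,0,0,0],"delta_pos":[[-0.0006,0,0.0008],[-0.0012,0,0.0016],[-0.0012,0,0.0016],[-0.0012,0,0.0016],[-0.0012,0,0.0016]],"twist":[[0,0,0],[0,0,0],[0,0,0],[0,0,0],[0,0,0]]}'
```

```text
time_s: 11.55
tcp_pos: [532.3, -2.0, 85.7]
tool_rot: [[0.219, 0.963, 0.157], [0.788, -0.27, 0.554], [0.576, 0.002, -0.818]]
ft_force: [-3.8, -1.0, 6.1]
finger_gap: 0.405
finger_force: 62.8
```

```bash
python3 -m inch '{"fingers":[0,0,0,0],"delta_pos":[[-0.0003,0,0.0004],[-0.0006,0,0.0008],[-0.0006,0,0.0008],[-0.0006,0,0.0008]],"twist":[[0,0,0],[0,0,0],[0,0,0],[0,0,0]]}'; python3 - <<'E'
from h import *
np.set_printoptions(precision=1,suppress=True)
print(r.get_state()["ft_torque"])
im,d_,W=look('wrist','w5');q=W-sad
ax=q@ym;xx=q@np.array([.9628,-.2703,0]);zz=q[...,2]
for lo in range(0,70,8):
    t=(ax>=lo)&(ax<lo+8)&(zz>0)&(zz<25)&(abs(xx)<19)
    if t.sum()>20: print(lo,np.percentile(xx[t],[1,99]),"ztop",np.percentile(zz[t],95),ax[t].max())
im,d_,W=look('side','s5');q=W-sad
ax=q@ym;xx=q@np.array([.9628,-.2703,0]);zz=q[...,2]
for lo in range(-72,70,8):
    t=(ax>=lo)&(ax<lo+8)&(zz>-3)&(zz<25)&(abs(xx)<12)
    if t.sum()>5: print("side",lo,"ztop",np.percentile(zz[t],95),ax[t].min())
E
```

```text
time_s: 11.95
tcp_pos: [532.3, -2.0, 85.6]
tool_rot: [[0.219, 0.963, 0.157], [0.787, -0.269, 0.555], [0.576, 0.002, -0.817]]
ft_force: [-10.8, -2.6, 19.1]
finger_gap: 0.401
finger_force: 64.2
[0.9 1.  0.8]
0 [-16.3  17.3] ztop 17.344644467557025 7.999858078456317
8 [-16.3  17.4] ztop 17.256816669573663 15.99678022222072
16 [-16.2  17.5] ztop 17.273512103969825 23.999855533583478
24 [-16.3  17.4] ztop 17.28831580317248 31.9848910730592
32 [-16.2  17.5] ztop 17.316536595176945 39.996586556844754
40 [-16.4  17.5] ztop 17.251457058020026 47.96234711818123
48 [-18.6  18.9] ztop 14.389868285668387 55.98691838238441
56 [-18.6  18.6] ztop 10.597314600124376 63.98253175174379
side -72 ztop 13.055776828221084 -67.96206210909052
side -64 ztop 11.658752807824243 -63.68229055231107
side -56 ztop 17.11953491182096 -55.353810840964
side -48 ztop 13.241179235153389 -47.83493948412763
```

```bash
python3 -m inch '{"fingers":[0.45,0.5,0.55,0.6,0.65,0.65],"delta_pos":[[0.0003,0,-0.0004],[0.0006,0,-0.0008],[0.0006,0,-0.0008],[0.0006,0,-0.0008],[0.0006,0,-0.0008],[0.0006,0,-0.0008]],"twist":[[0,0,0],[0,0,0],[0,0,0],[0,0,0],[0,0,0],[0,0,0]]}'; python3 -c "
from h import *
go(gp+[0,0,130])"
```

```text
time_s: 12.65
tcp_pos: [532.1, -2.0, 85.1]
tool_rot: [[0.22, 0.963, 0.156], [0.788, -0.27, 0.554], [0.576, 0.001, -0.818]]
ft_force: [0.3, -0.0, -0.3]
finger_gap: 0.651
finger_force: 0.0
delta [0.0744, -0.0, -0.1065] twist [0.0, 0.0, 0.0] rows>= 2.597408188498377 0.0
```

```bash
python3 -m inch '{"fingers":[0.65,0.65,0.65,0.65,0.65,0.65,0.65],"delta_pos":[[0.006,0,-0.008],[0.015,0,-0.0215],[0.03,0,-0.043],[0.045,0,-0.0644],[0.06,0,-0.086],[0.0744,0,-0.1065],[0.0744,0,-0.1065]],"twist":[[0,0,0],[0,0,0],[0,0,0],[0,0,0],[0,0,0],[0,0,0],[0,0,0]]}'; python3 - <<'E'
from h import *
np.set_printoptions(precision=1,suppress=True)
im,d_,W=look('wrist','w6');q=W-sad
ax=q@ym;xx=q@np.array([.9628,-.2703,0]);zz=q[...,2]
for lo in range(-64,70,8):
    t=(ax>=lo)&(ax<lo+8)&(zz>0)&(zz<25)&(abs(xx)<11)
    if t.sum()>20: print(lo,np.percentile(xx[t],[1,99]),"ztop",np.percentile(zz[t],95),ax[t].max())
m=(W[...,2]>114)&(W[...,2]<124)&(np.hypot(W[...,0]-571,W[...,1]-139)<35)
p=W[m][:,:2];c=p.mean(0);vt=np.linalg.svd(p-c)[2];print("knob",m.sum(),c,vt[0],np.ptp((p-c)@vt.T,0))
Rk=np.column_stack([[0,1,0],[1,0,0],[0,0,-1.]])
print(np.round(r.get_state()['q'],2))
go([571.5,139,180],Rk)
E
```

```text
time_s: 13.35
tcp_pos: [532.7, -2.8, 219.8]
tool_rot: [[0.216, 0.963, 0.161], [0.789, -0.27, 0.552], [0.575, 0.008, -0.818]]
ft_force: [0.9, -1.2, 0.4]
finger_gap: 0.65
finger_force: 0.0
-64 [-10.7  10.8] ztop 10.72005551884563 -56.05947185754322
-56 [-10.   10.9] ztop 10.759712911838484 -48.02576459351461
-48 [-10.4  10.5] ztop 17.7430293959168 -40.000788176229726
-40 [-10.5  10.6] ztop 17.750903182153863 -32.2677189585356
-32 [-10.6  10.6] ztop 17.526210809787514 -24.003107359305442
-24 [-10.8  10.7] ztop 17.805176304326835 -16.091383706394733
-16 [-10.9  10.8] ztop 17.926692716720034 -8.014636718522572
-8 [-11.   10.9] ztop 17.614900743258723 -0.00948681548162396
0 [-10.4  10.9] ztop 17.68154304783655 7.966184812988805
8 [-10.5  10.9] ztop 17.724909591517203 15.965186195531844
16 [-10.6  10.7] ztop 17.736119483298328 23.995243914142016
24 [-10.7  10.4] ztop 17.66423542798001 31.999306116393683
32 [-10.8  10.4] ztop 17.765746609252872 39.98803277969996
40 [-11.   10.5] ztop 17.7455920075216 47.996596438733114
48 [-9.1 11. ] ztop 14.011772294421688 55.98647296544401
56 [-9.2 10.6] ztop 10.756722203601452 63.99477928691818
knob 919 [570.9 137.1] [-0. -1.] [47.7 13.2]
[-0.5  0.1  1.7  0.6  1.5 -0.3]
delta [0.0986, -0.0006, 0.1154] twist [0.0888, -0.6078, -0.2628] rows>= 3.035343671720743 4.456214791167342
```

View pics/w6.png

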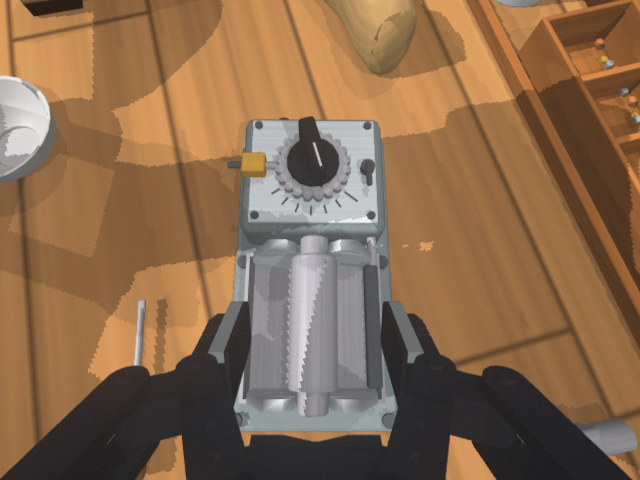

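The roller lies level in both saddles (centre of the picture, (313,330)). The knob is at (312,160), its white line pointing towards the roller. Next, above the knob.

```bash
python3 -m inch '{"fingers":[0.5,0.5,0.5,0.5,0.5,0.5,0.5],"delta_pos":[[0.025,0,0.025],[0.05,0,0.055],[0.075,0,0.085],[0.0986,-0.0006,0.1154],[0.0986,-0.0006,0.1154],[0.0986,-0.0006,0.1154],[0.0986,-0.0006,0.1154]],"twist":[[0.089,-0.608,-0.263],[0.089,-0.608,-0.263],[0.089,-0.608,-0.263],[0.089,-0.608,-0.263],[0.089,-0.608,-0.263],[0.089,-0.608,-0.263],[0.089,-0.608,-0.263]]}'; python3 - <<'E'
from h import *
Rk=np.column_stack([[0,1,0],[1,0,0],[0,0,-1.]])
print(np.round(r.get_state()['q'],2))
go([571.3,139,111],Rk)
E
```

```text
time_s: 14.1
tcp_pos: [570.6, 139.9, 177.1]
tool_rot: [[-0.001, 1.0, -0.005], [1.0, 0.001, 0.004], [0.004, -0.005, -1.0]]
ft_force: [-1.2, -0.0, -0.8]
finger_gap: 0.504
finger_force: 0.0
[0.11 0.21 1.51 0.   1.42 0.11]
delta [-0.0011, 0.0011, 0.0661] twist [-0.0046, -0.0036, 0.0008] rows>= 1.3216770083075746 0.03943888877815567
```

```bash
python3 -m inch '{"fingers":[0.5,0.5,0.5,0.5,0.3,0.1,0,0],"delta_pos":[[-0.0005,0.0005,0.03],[-0.001,0.001,0.05],[-0.001,0.001,0.067],[-0.001,0.001,0.067],[-0.001,0.001,0.067],[-0.001,0.001,0.067],[-0.001,0.001,0.067],[-0.001,0.001,0.067]],"twist":[[-0.004,-0.003,0],[-0.004,-0.003,0],[-0.004,-0.003,0],[-0.004,-0.003,0],[-0.004,-0.003,0],[-0.004,-0.003,0],[-0.004,-0.003,0],[-0.004,-0.003,0]]}'; python3 -c "
from h import *
s=r.get_state();print(s['ft_torque'])"
```

```text
time_s: 14.9
tcp_pos: [571.5, 137.8, 112.0]
tool_rot: [[0.0, 1.0, 0.0], [1.0, -0.0, -0.002], [-0.002, 0.0, -1.0]]
ft_force: [-9.8, -6.0, 9.2]
finger_gap: 0.138
finger_force: 59.3
[-0.92492089  1.44236282 -0.00622574]
```

```bash
python3 -m inch '{"fingers":[0,0,0,0,0,0,0,0],"delta_pos":[[0,0,0],[0,0,0],[0,0,0],[0,0,0],[0,0,0],[0,0,0],[0,0,0],[0,0,0]],"twist":[[0,0,-0.05],[0,0,-0.1],[0,0,-0.16],[0,0,-0.21],[0,0,-0.26],[0,0,-0.314],[0,0,-0.314],[0,0,-0.314]]}'; cat > t.py <<'E'
from h import *
s=r.get_state();R=np.array(s["tool_rot"]);print("yaw deg (cw+)",-np.degrees(np.arctan2(R[1,0],R[0,0])).round(2)+90,"F",np.round(s["ft_force"],1),"T",np.round(s["ft_torque"],2),"tcp",np.round(s["tcp_pos"],1),"q6",s["q"][5],s["joint_efforts"][5])
E
python3 t.py
python3 -m inch '{"fingers":[0,0,0],"delta_pos":[[0,0,0],[0,0,0],[0,0,0]],"twist":[[0,0,-0.04],[0,0,-0.09],[0,0,-0.09]]}'; python3 t.py
```

```text
time_s: 15.7
tcp_pos: [571.9, 137.9, 112.0]
tool_rot: [[-0.309, 0.951, 0.002], [0.951, 0.309, -0.001], [-0.002, 0.001, -1.0]]
ft_force: [-4.4, -3.5, 7.0]
finger_gap: 0.14
finger_force: 58.9
yaw deg (cw+) -17.989999999999995 F [-4.4 -3.5  7. ] T [-0.67  0.69  0.01] tcp [571.9 137.9 112. ] q6 -0.20686583093638755 -0.16115158796310425
time_s: 16.0
tcp_pos: [572.0, 138.0, 112.1]
tool_rot: [[-0.395, 0.919, 0.002], [0.919, 0.395, -0.001], [-0.002, 0.001, -1.0]]
ft_force: [-3.8, -4.2, 6.1]
finger_gap: 0.139
finger_force: 58.9
yaw deg (cw+) -23.239999999999995 F [-3.8 -4.2  6.1] T [-0.53  0.55 -0.05] tcp [572.  138.  112.1] q6 -0.2986130209962967 -1.3958783447742462
```

```bash
python3 -m inch '{"fingers":[0,0,0],"delta_pos":[[0,0,0],[0,0,0],[0,0,0]],"twist":[[0,0,0],[0,0,0],[0,0,0]]}' >/dev/null; python3 t.py
python3 -m inch '{"fingers":[0,0,0,0],"delta_pos":[[0,0,0],[0,0,0],[0,0,0],[0,0,0]],"twist":[[0,0,-0.04],[0,0,-0.04],[0,0,-0.04],[0,0,-0.04]]}'>/dev/null; python3 t.py
```

```text
yaw deg (cw+) -23.129999999999995 F [-4.1 -4.   5.7] T [-0.59  0.53 -0.06] tcp [572. 138. 112.] q6 -0.2966739885447577 -0.07038116455078125
yaw deg (cw+) -25.42 F [-3.5 -4.5  5.2] T [-0.5   0.46 -0.09] tcp [572.1 138.  112. ] q6 -0.33670335826848247 -0.019495831802487373
```

```bash
python3 -m inch '{"fingers":[0,0,0,0,0,0],"delta_pos":[[0,0,0],[0,0,0],[0,0,0],[0,0,0],[0,0,0],[0,0,0]],"twist":[[0,0,-0.05],[0,0,-0.05],[0,0,-0.05],[0,0,-0.05],[0,0,-0.05],[0,0,-0.05]]}'>/dev/null; python3 t.py
python3 -m inch '{"fingers":[0,0,0,0,0,0],"delta_pos":[[0,0,0],[0,0,0],[0,0,0],[0,0,0],[0,0,0],[0,0,0]],"twist":[[0,0,-0.05],[0,0,-0.09],[0,0,-0.135],[0,0,-0.135],[0,0,-0.135],[0,0,-0.135]]}'>/dev/null; python3 t.py
python3 -m inch '{"fingers":[0,0,0,0],"delta_pos":[[0,0,0],[0,0,0],[0,0,0],[0,0,0]],"twist":[[0,0,-0.02],[0,0,-0.035],[0,0,-0.035],[0,0,-0.035]]}'>/dev/null; python3 t.py
```

```text
yaw deg (cw+) -28.290000000000006 F [-2.6 -3.1  4.1] T [-0.46  0.28  0.03] tcp [572.2 138.  112.1] q6 -0.38671957437562526 0.05173454177565873
yaw deg (cw+) -35.97 F [-1.7 -3.3  7. ] T [-0.38  0.19 -0.02] tcp [572.3 138.2 112. ] q6 -0.5207068797326588 -0.014470193709712476
yaw deg (cw+) -37.94 F [-1.6 -2.9  6.9] T [-0.24  0.09 -0.73] tcp [572.3 138.2 112.1] q6 -0.5552512497094789 -0.7779022492468357
```

Hard end felt at −38° (torque −0.73 N m), so zero is at −36° and the knob started in stop 2. That agrees with the scale. Now three clicks clockwise.

```bash
python3 -m inch '{"fingers":[0,0,0,0,0,0,0,0],"delta_pos":[[0,0,0],[0,0,0],[0,0,0],[0,0,0],[0,0,0],[0,0,0],[0,0,0],[0,0,0]],"twist":[[0,0,0.035],[0,0,0.035],[0,0,0.1],[0,0,0.16],[0,0,0.22],[0,0,0.28],[0,0,0.349],[0,0,0.349]]}'>/dev/null; python3 t.py
python3 -m inch '{"fingers":[0,0,0,0,0,0,0,0],"delta_pos":[[0,0,0],[0,0,0],[0,0,0],[0,0,0],[0,0,0],[0,0,0],[0,0,0],[0,0,0]],"twist":[[0,0,0.05],[0,0,0.1],[0,0,0.16],[0,0,0.22],[0,0,0.27],[0,0,0.314],[0,0,0.314],[0,0,0.314]]}'>/dev/null; python3 t.py
python3 -m inch '{"fingers":[0,0,0,0,0,0,0,0],"delta_pos":[[0,0,0],[0,0,0],[0,0,0],[0,0,0],[0,0,0],[0,0,0],[0,0,0],[0,0,0]],"twist":[[0,0,0.05],[0,0,0.1],[0,0,0.16],[0,0,0.22],[0,0,0.27],[0,0,0.314],[0,0,0.314],[0,0,0.314]]}'; python3 t.py
```

```text
yaw deg (cw+) -17.819999999999993 F [-6.  -4.5 10.1] T [-0.84  0.8  -0.02] tcp [571.9 137.9 112. ] q6 -0.2039756848376432 1.8626001477241516
yaw deg (cw+) 0.01999999999999602 F [-10.2  -7.2  11.6] T [-1.03  1.55 -0.09] tcp [571.5 137.8 112. ] q6 0.10746982155698713 0.11085630627349019
time_s: 20.7
tcp_pos: [571.0, 137.9, 112.0]
tool_rot: [[0.309, 0.951, -0.001], [0.951, -0.309, -0.002], [-0.002, 0.0, -1.0]]
ft_force: [-14.9, -6.6, 15.6]
finger_gap: 0.142
finger_force: 60.3
yaw deg (cw+) 18.010000000000005 F [-14.9  -6.6  15.6] T [-1.05  2.25 -0.02] tcp [571.  137.9 112. ] q6 0.4214576281847109 0.11493758764117956
```

```bash
python3 - <<'E'
from h import *
np.set_printoptions(precision=1,suppress=True)
im,d_,W=look('wrist','w7')
cv2.imwrite("pics/w7.png",im[:,:,::-1])
q=W-sad;ax=q@ym;xx=q@np.array([.9628,-.2703,0]);zz=q[...,2]
for lo in(-40,-60,40,56):
    t=(ax>=lo)&(ax<lo+7)&(zz>0)&(zz<25)&(abs(xx)<11)
    if t.sum()>20: print(lo,"ztop",np.percentile(zz[t],95))
E
python3 t.py
```

```text
56 ztop 9.807877283399424
yaw deg (cw+) 18.0 F [-15.1  -6.4  15.1] T [-0.98  2.28 -0.04] tcp [571.1 137.9 112. ] q6 0.4213661768322615 0.013948479609098285
```

View pics/w7.png

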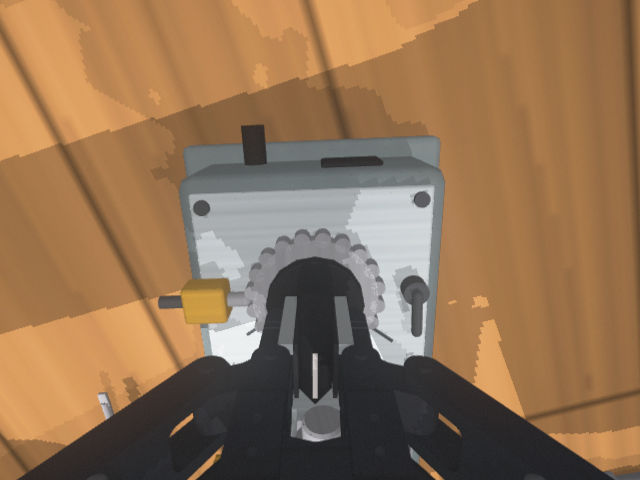

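The nose with its white line (315,375) lies straight between the pads, on the middle mark of the scale. The torque is close to zero, so the knob sits in its stop, and the roller is still seated. I'm handing in.

```bash
python3 -c "
from cell import r
print(r.job_done())"
```

```text
the job is handed in; nothing more can be done
None
```

The roller is seated level in both saddles and released, the film knob went back to its zero stop and then three clicks clockwise, and the gripper is holding it steady in the third stop; the job is handed in, with no verdict returned.

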